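Slide a slotted check weight onto the weight carrier and index it

TASK

The bench scale's check load is being made up: add the large slotted weight to the carrier. Slide it in sideways from the carrier's open front until the stem sits at the closed end of its slot, turn it counter-clockwise (seen from above) so that its slot points away from those of the two weights below, and feel gently for the index pin until the notch in its rim drops over the pin and the weight lies flat on the stack; let go of it there. Do not force anything, and leave the other things on the bench where they are.

Things in the scene. Friction and masses are not known exactly. Their poses are not given: they have to be found in the camera images.
- weight: the large slotted weight to add: dark steel disc 100 mm across, 16 mm thick, 0.28 to 0.42 kg, lying flat, lug up. Origin: on the disc's axis, at its underside; z up, +x to the slot's mouth, -x to the lug, +y to the rim notch. With the slot home on the stem, the stem's axis lies within 1.5 mm of this axis.
- weight_slot (a point): middle of the slot's mouth, on the rim 50 mm from the weight's axis along its +x, at the underside; axes as the weight's. The slot is 15 mm wide (the stem 12), widens to 25 mm over the outer 10 mm, and its closed end lies 7.5 mm beyond the axis on the -x side.
- weight_lug (a point): point in the weight's upright grip lug, 33 mm from the axis on the -x side, 34 mm above the underside; axes as the weight's. The lug is 26 mm along x, 12 mm thick along y (pinch it along y), and reaches from 16 to 46 mm above the underside.
- weight_notch (a point): middle of the weight's rim notch, 44 mm from the axis on the +y side, at the underside; axes as the weight's. The notch is 11 mm wide along x, 12 mm deep, cut through the whole thickness.
- carrier: weight carrier fixed to the bench: grey base plate 150 x 150 x 10 mm, upright steel stem 12 mm across in its middle, two weights on it, a cap on top. Origin: under the plate on the stem's axis; z up; -x is the open front: a weight slides in along +x, slot mouth leading, lug toward the front (weight axes parallel to the carrier's). All rigid: press with some 5 N, never near 50 N.
- seat (a point): middle of the top of the two stacked dark weights (80 mm across), on the stem's axis, 48 mm above the bench; axes as the carrier's. The added weight's underside comes to lie here. The stacked weights' slots point to the carrier's +x (upper) and 74 degrees clockwise of it (lower).
- cap (a point): middle of the underside of the stem's round cap, 79 mm above the bench; cap 24 mm across, 11 mm high: no weight passes over it. Four posts 8 mm across, 60 mm from the stem, at 35 and 95 degrees either side of the carrier's +x, tops at 66 mm, close sides and back. Slide the weight in with its underside at 55 to 62 mm: over the index pin, under the cap.
- pin_range (a point): middle of the range of the index pin: an upright pin 7 mm across, 46 mm from the stem's axis, top 54 mm above the bench, 6 mm over the stack. It is clamped somewhere within 28 degrees either side of this point; where is not reported. The notch meets it when the weight has been turned 40 to 95 degrees counter-clockwise from the way it slid in; until then the weight rides on the pin's top.
- small_weight: a smaller slotted dark steel weight, 68 mm across, 12 mm thick with a 18 mm high lug, no notch; origin under its axis; a bystander, stays where it is
- clip_tin: open round tin of wire clips, 65 mm across, 28 mm high; origin under its middle; bystander
- masking_tape: roll of cream masking tape lying flat, 80 mm across, 24 mm high; origin under its middle; bystander
- carton: small brown carton, 62 mm cube; origin under its middle; bystander
- red_cutter: red strap cutter, 28 x 110 x 26 mm; origin under its middle; bystander
- stapler: desk stapler, 34 x 142 x 60 mm; origin under its middle; bystander
- kraft_tape: roll of brown paper tape, 70 mm across, 48 mm high; origin under its middle; bystander
Things that resemble listed ones, but are neither listed nor needed, are in the scene too. Of the things that look like the carrier, the larger one is meant.

How it is judged:
By the outcome, as a careful person would: the job done as asked, in the order asked, and still so for the second after the job is handed in, with the robot touching nothing.
It also fails if it takes over 61 s, if anything falls off the work surface, if the arm or the gripper's body presses on something with over 40 N, if the wrist force passes 120 N, or if a joint passes its speed limit or range.

ROBOT

A 6-joint arm with a two-finger parallel gripper is mounted at the origin on a cart in front of the work surface, level with it; the furniture and walls round the work are solid. World frame = base frame: x ahead of the robot, y to its left, z up, the work surface at z = 0. Lengths are in m, angles in rad, forces in N, time in s.
With the tool pointing down it reaches from about 0.35 to 0.85 m from the base axis. Payload 8.1 kg.
Tool frame: the origin (TCP) lies between the finger pads; the fingertips stand 14 mm ahead of it and the grasp point (between the pads) lies 5 mm behind it (robot.tcp_to_tips is the z of the fingertips in the tool frame, in m); z points along the fingers, y is the line along which they close (so a half turn about z gives the same grasp; the last joint's range is limited). The gripper opens to 93 mm and grips with 3 to 60 N. Pads are 15 mm wide; open, the fingers measure 128 mm over their backs; the gripper's body (75 mm by 188 mm) begins 65 mm behind the grasp point.
Start: joints at [1.197, 0.13, 1.488, -0, 1.523, -0.085], TCP at [0.171, 0.575, 0.233] pointing down, gripper open.
Joint ranges: [-2.96, 2.96], [-0.89, 2.26], [0.02, 2.5], [-1.34, 4.48], [0, 2.73], [-2.66, 2.66]. Speed limits (rad/s): [2.39, 2.39, 2.79, 3.14, 3.14, 3.14].

INTERFACE

Orientations are given as a rotation vector (axis times angle).
In Python, from plant import sensors, read_camera, robot gives the robot as it stands.
- The arm moves only by the shell command python3 -m inch FILE [FORCE], which reads ROWS from the file FILE. ROWS is a JSON object with one list for each field, all of the same length, 1 to 20, a row being the entries at one place: jaw (the finger opening in m), dx, dy, dz (the shift in m), twist (a turn about the tool's z in rad); each row shifts and turns the commanded pose from where the row before left it, along the tool's axes as they then stand; what a row does not reach is not made up. A row lasts 1/10 s, in which the tool goes at most 0.05 m and 0.15 rad, less where a joint would pass 70% of its speed; a pose out of reach is approached as far as the arm can. The fingers move at their own pace and stop on an object; FORCE is the grip in N (left out, the last holds). Time passes only in rows, so rows that do not move let the fingers close. It prints the time, the measured TCP pose, the force, the opening and the grip force at its end. Input that does not fit is refused with a message, and nothing moves.
- sensors.read_state(): the state, without advancing time (a new reading comes with each control period).
- read_camera(name): name is "side" or "top"; returns a dict with "image" (384x512x3 uint8, red, green, blue), "depth" (384x512 float32, m along the optical axis (not along the pixel's ray), 0 where there is no reading), "fx", "fy", "cx", "cy" (pixels), "R" (3x3) and "t" (3): a world point X has camera coordinates R X + t. Camera axes: x right, y down, z forward; pixel columns grow to the right and rows downward; lengths in m; the calibration is good to about 2 mm. A picture is of the moment at which its call begins.
- robot.close_job(): hands the job in; it is judged then, once.
The state is a dict: "t": time; "q": joint angles; "dq": joint speeds; "joint_torque": joint torques, N m; "tool_pos": TCP position; "orientation": TCP orientation; "force": force on the tool from outside, world axes, zero at the start; "wrist_torque": the same for the moment, N m; "opening": finger opening in m; "gripper_force": force on a finger pad.
Only numpy, scipy, OpenCV 4.12 (cv2) and the standard library are available. Lean on these libraries where they do the work, as an engineer would, in place of code of your own. Each camera call takes 0.05 s, during which the arm holds its last target. There are 200 camera calls.

## Working session

There is one attempt and no reset: what is moved stays moved. The work goes in short steps, Python scripts to look and compute and a shell command to move; the robot and the scene stay as the last step left them, time stands still between calls to the robot, and variables do not carry over. Pictures are saved under pics/ and viewed, at most 10 in all, crops included, and the job is handed in when it is done.

```bash
ls; mkdir -p pics; cat > h.py <<'E'
import numpy as np, cv2
from plant import sensors, read_camera, robot
def cap(n):
    c=read_camera(n); np.savez('%s.npz'%n,**c); return c
def world(c,u,v,z=None):
    R,t=c['R'],c['t']; d=np.array([(u-c['cx'])/c['fx'],(v-c['cy'])/c['fy'],1.])
    o=-R.T@t; r=R.T@d
    s=(z-o[2])/r[2] if z is not None else c['depth'][int(v),int(u)]
    return o+s*r
def pix(c,X):
    p=c['R']@np.array(X)+c['t']; return p[0]/p[2]*c['fx']+c['cx'],p[1]/p[2]*c['fy']+c['cy']
E
python3 - <<'E'
from h import *
for n in('top','side'):
    c=cap(n); cv2.imwrite(f'pics/{n}0.png',cv2.resize(c['image'][:,:,::-1],(800,600),interpolation=cv2.INTER_CUBIC))
    print(n,c['fx'],-c['R'].T@c['t'],c['R'][2])
print(sensors.read_state())
E
```

```text
pics
top 390.8894428357639 [ 0.33471204 -0.01451943  1.10017419] [ 0.17453994  0.00833395 -0.98461482]
side 356.0350234094997 [ 6.94174240e-04 -8.00738480e-01  4.85951741e-01] [ 0.49870047  0.77294689 -0.39223837]
{'t': 0.1, 'q': array([ 1.19654921e+00,  1.31087787e-01,  1.48917727e+00,  5.72537739e-06,
        1.52300670e+00, -8.54344453e-02]), 'dq': array([-6.53810619e-04, -5.15635759e-04, -2.75785539e-03, -2.21850679e-04,
       -3.58561945e-05,  6.21862845e-04]), 'joint_torque': array([ 1.31395871e-03, -5.61343682e+01, -4.93095481e+01,  7.69608747e-02,
        2.91560974e-02, -1.17014670e-04]), 'tool_pos': array([0.1707027 , 0.57468666, 0.23168727]), 'orientation': array([-4.52035225e-01, -3.10850826e+00,  2.56581144e-03]), 'force': array([0.12403423, 1.15767057, 0.11639888]), 'wrist_torque': array([ 0.03468505, -0.02111434,  0.04974858]), 'gripper_force': 0.0, 'opening': 0.09255542237058402}
```

View pics/top0.png

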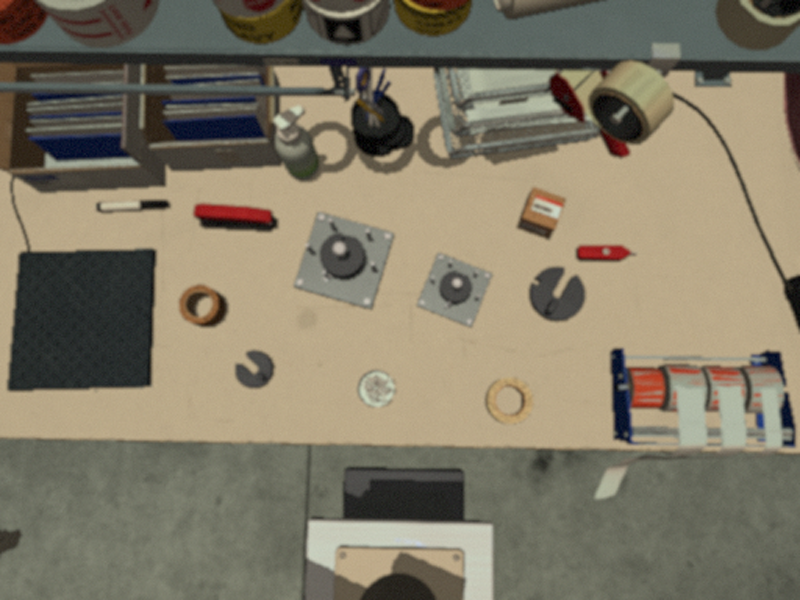

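View pics/side0.png

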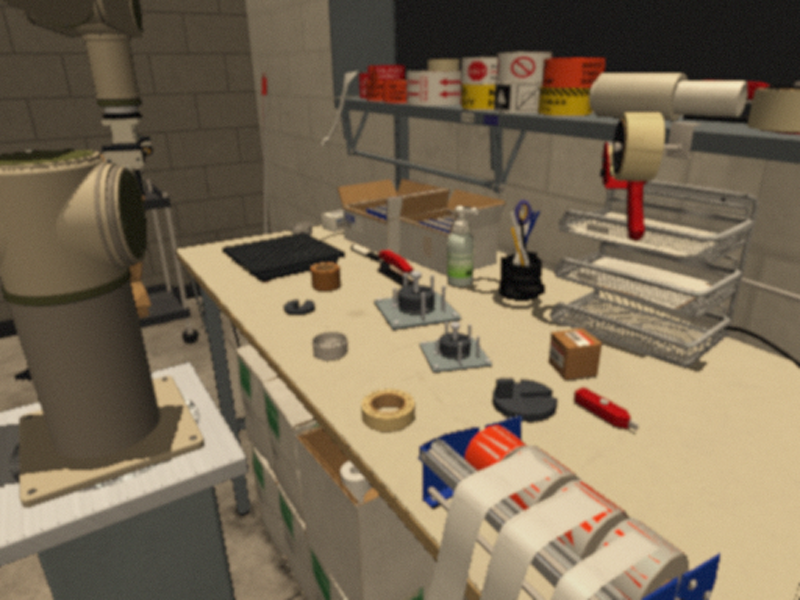

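The top view (800 px) shows a large dark slotted disc at (557,293) with its slot mouth up-right, and a smaller one at (254,369). There are two carriers, a large one at (344,258) and a small one at (455,287). 
Possible mix-ups: the weight is the disc at (557,293), not small_weight at (254,369). The carrier is the larger plate at (344,258), not (455,287). I'll check both in one crop.

```bash
python3 - <<'E'
from h import *
rows=[]
T=dict(np.load('top.npz')); S=dict(np.load('side.npz'))
def crop(c,u,v,w,h,f): return cv2.resize(c['image'][v:v+h,u:u+w,::-1],None,fx=f,fy=f,interpolation=cv2.INTER_CUBIC)
a=crop(T,331,163,50,50,8); b=crop(T,183,130,80,80,5)
c=crop(S,308,232,57,28,7);d=crop(S,235,168,66,32,6)
im=np.zeros((600,800,3),np.uint8); im[:400,:400]=a; im[:400,400:]=b
im[400:400+196,:399]=c; im[400:592,400:796]=d
cv2.imwrite('pics/crop1.png',im)
for n,u,v in(('wt',350,195),('wt2',365,195),('cap',217,158),('lugS',0,0)):
    if u: print(n,world(T,u,v))
for z in (0,.016,.046): print(z,world(T,356,188,z))
E
```

```text
wt [ 0.52768629 -0.25730789  0.02199027]
wt2 [ 0.52944109 -0.30075631  0.01607309]
cap [0.6100526  0.11038564 0.0898309 ]
0 [ 0.55226025 -0.27987486  0.        ]
0.016 [ 0.54909642 -0.27601576  0.016     ]
0.046 [ 0.54316422 -0.26877994  0.046     ]
```

View pics/crop1.png

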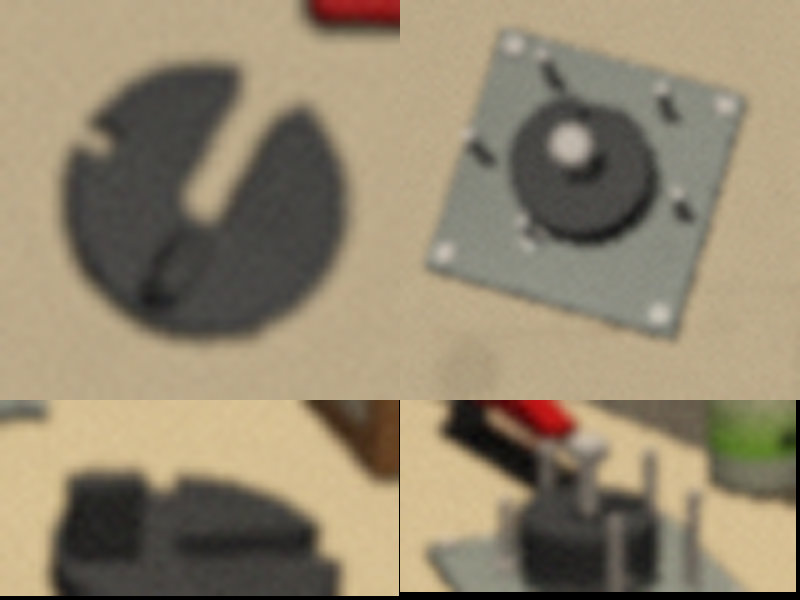

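The crop confirms the large disc. Its slot mouth points up-right, the notch is at crop (100,140) and the lug at (175,265). The large carrier's posts top out at crop (541,49), (662,88), (468,133) and (678,190), with the cap at (570,143). A pin-like spot sits at (525,225). So the open front faces down-left, towards the robot.

```bash
cat > fit.py <<'E'
from h import *
from scipy.optimize import minimize, least_squares
def weight_sil(c,p,z0,shape,sc=4):
    x,y,a=p; Rz=np.array([[np.cos(a),-np.sin(a)],[np.sin(a),np.cos(a)]])
    m=np.zeros((shape[0]*sc,shape[1]*sc),np.uint8)
    th=np.linspace(0,2*np.pi,73)
    def draw(poly,z,col):
        P=(Rz@np.array(poly,float).T).T+[x,y]
        q=np.array([pix(c,[*w,z]) for w in P]); q=((q+.5)*sc-.5)
        return np.round(q*16).astype(np.int32)
    for z in np.linspace(0,.016,5):
        l=np.zeros_like(m)
        cv2.fillPoly(l,[draw(.05*np.c_[np.cos(th),np.sin(th)],z,1)],1,shift=4)
        t2=np.linspace(np.pi/2,1.5*np.pi,13)
        slot=[*np.c_[.0075*np.cos(t2),.0075*np.sin(t2)],(.04,-.0075),(.052,-.0135),(.052,.0135),(.04,.0075)]
        cv2.fillPoly(l,[draw(slot,z,0)],0,shift=4)
        cv2.fillPoly(l,[draw([(-.0055,.038),(.0055,.038),(.0055,.055),(-.0055,.055)],z,0)],0,shift=4)
        m|=l
    for z in np.linspace(.016,.046,7):
        cv2.fillPoly(m,[draw([(-.046,-.006),(-.02,-.006),(-.02,.006),(-.046,.006)],z+z0,1)],1,shift=4)
    return cv2.resize(m.astype(np.float32),shape[::-1],interpolation=cv2.INTER_AREA)
E
cat > a.py <<'E'
from fit import *
T=dict(np.load('top.npz')); S=dict(np.load('side.npz'))
def soft(c,u0,v0,w,h):
    g=cv2.cvtColor(c['image'],cv2.COLOR_RGB2GRAY).astype(float)[v0:v0+h,u0:u0+w]
    return np.clip((150-g)/90,0,1)   # dark
def cost(p,views):
    s=0
    for c,b in views:
        u,v,w,h=b; c2=dict(c); c2['cx']=c['cx']-u; c2['cy']=c['cy']-v
        s+=np.abs(weight_sil(c2,p,0,(h,w))-soft(c,*b)).mean()
    return s
for views in ([(T,(335,168,42,40))],[(S,(313,238,48,34))],[(T,(335,168,42,40)),(S,(313,238,48,34))]):
    r=minimize(cost,[.545,-.28,-.5],args=(views,),method='Nelder-Mead',options=dict(initial_simplex=[[.545,-.28,-.5],[.555,-.28,-.5],[.545,-.27,-.5],[.545,-.28,-.4]]))
    print(r.x,np.degrees(r.x[2]),r.fun)
U=lambda p:((p[0]-400+.5)/5-.5+183,(p[1]+.5)/5-.5+130)
pts=[((503,28),(.075,.075,.01)),((745,95),(.075,-.075,.01)),((677,338),(-.075,-.075,.01)),((428,267),(-.075,.075,.01)),((570,143),(0,0,.09))]
for (q,an) in (((541,49),35),((662,88),-35),((468,133),95),((678,190),-95)):
    a=np.radians(an); pts.append((q,(.06*np.cos(a),.06*np.sin(a),.066)))
def tr(p,X): c,s=np.cos(p[2]),np.sin(p[2]); return [p[0]+c*X[0]-s*X[1],p[1]+s*X[0]+c*X[1],X[2]]
f=lambda p:np.ravel([np.subtract(pix(T,tr(p,X)),U(q)) for q,X in pts])
r=least_squares(f,[.61,.11,-.27]); print('carrier',r.x,np.degrees(r.x[2])); print(f(r.x).reshape(-1,2).round(1).tolist())
p=r.x
for q in ((523,218),(528,240)):
    for z in(.054,.01):
        w=world(T,*U(q),z)[:2]-p[:2]; print(q,z,np.hypot(*w),np.degrees(np.arctan2(w[1],w[0])-p[2])%360)
print('cap side',pix(S,[p[0],p[1],.09]))
E
python3 a.py
```

```text
[ 0.55196575 -0.27846986 -0.46563444] -26.678888005821236 0.09776289682539684
[ 0.54572127 -0.28206836 -0.4686606 ] -26.852274397889673 0.09991489651416123
[ 0.55033233 -0.27849698 -0.46338793] -26.55017255366179 0.20872332613600997
carrier [ 0.60996876  0.11075187 -0.25643116] -14.692423350554131
[[-0.4, -0.6], [0.7, -0.7], [-0.2, -0.0], [-0.9, 0.2], [0.3, -0.2], [0.2, 1.0], [0.0, -0.3], [0.2, 0.2], [0.1, 0.3]]
(523, 218) 0.054 0.04470453704561817 153.5516923723614
(523, 218) 0.01 0.042925301932515175 137.89512871725233
(528, 240) 0.054 0.05290292176612871 165.05421657557721
(528, 240) 0.01 0.04877220968253596 152.85720666293253
cap side (np.float64(266.8299034346819), np.float64(173.51796276989728))
```

The carrier fits well, within about 1 px at every point: axis (0.610, 0.111), yaw −14.7°. The pin shows at about 153°, so the turn should be roughly 63°. The weight is at (0.551, −0.279), yaw −26.6°, which puts the lug at (0.521, −0.264). Next I'll work out the moves with tool x aligned to weight x.

```bash
cat > rel.py <<'E'
import sys
from h import *
from scipy.spatial.transform import Rotation as Ro
# usage: rel.py x y z yawdeg(tool x) -> tool-axis displacement, turn
s=sensors.read_state(); R=Ro.from_rotvec(s['orientation']).as_matrix()
x,y,z,a=map(float,sys.argv[1:5])
d=R.T@(np.array([x,y,z])-s['tool_pos']); cur=np.arctan2(R[1,0],R[0,0])
print('pos',s['tool_pos'].round(4),'yaw',np.degrees(cur).round(2),'tilt',R[:,2].round(4),'F',s['force'].round(1),'M',s['wrist_torque'].round(2),'t',s['t'],'q6',s['q'][5].round(2))
print('d',d.round(4),'turn',-((np.radians(a)-cur+np.pi)%(2*np.pi)-np.pi))
E
python3 rel.py .45 .35 .233 -26.6;python3 rel.py .521 -.264 .14 -26.6; python3 - <<'E'
from h import *
E
```

```text
pos [0.1707 0.5747 0.2317] yaw 163.45 tilt [-6.0e-04 -1.6e-03 -1.0e+00] F [0.1 1.2 0.1] M [ 0.03 -0.02  0.05] t 0.1 q6 -0.09
d [-0.3317 -0.1358 -0.0011] turn -2.966148145237204
pos [0.1707 0.5747 0.2317] yaw 163.45 tilt [-6.0e-04 -1.6e-03 -1.0e+00] F [0.1 1.2 0.1] M [ 0.03 -0.02  0.05] t 0.1 q6 -0.09
d [-0.5747 -0.704   0.0928] turn -2.966148145237204
```

```bash
echo '{"jaw": [0.06, 0.06, 0.06, 0.06, 0.06, 0.06, 0.06, 0.06, 0.06], "dx": [-0.037, -0.037, -0.037, -0.037, -0.037, -0.037, -0.037, -0.037, -0.037], "dy": [-0.015, -0.015, -0.015, -0.015, -0.015, -0.015, -0.015, -0.015, -0.015], "dz": [0, 0, 0, 0, 0, 0, 0, 0, 0], "twist": [0, 0, 0, 0, 0, 0, 0, 0, 0]}' > path.dat && python3 -m inch path.dat 
echo '{"jaw": [0.06, 0.06, 0.06, 0.06, 0.06, 0.06, 0.06, 0.06, 0.06, 0.06, 0.06, 0.06, 0.06, 0.06], "dx": [-0.0174, -0.0174, -0.0174, -0.0174, -0.0174, -0.0174, -0.0174, -0.0174, -0.0174, -0.0174, -0.0174, -0.0174, -0.0174, -0.0174], "dy": [-0.0406, -0.0406, -0.0406, -0.0406, -0.0406, -0.0406, -0.0406, -0.0406, -0.0406, -0.0406, -0.0406, -0.0406, -0.0406, -0.0406], "dz": [0, 0, 0, 0, 0, 0, 0, 0, 0, 0, 0, 0, 0, 0], "twist": [0, 0, 0, 0, 0, 0, 0, 0, 0, 0, 0, 0, 0, 0]}' > path.dat && python3 -m inch path.dat
echo '{"jaw": [0.06, 0.06, 0.06, 0.06, 0.06, 0.06, 0.06, 0.06, 0.06, 0.06, 0.06, 0.06, 0.06, 0.06, 0.06, 0.06, 0.06, 0.06, 0.06, 0.06], "dx": [0, 0, 0, 0, 0, 0, 0, 0, 0, 0, 0, 0, 0, 0, 0, 0, 0, 0, 0, 0], "dy": [0, 0, 0, 0, 0, 0, 0, 0, 0, 0, 0, 0, 0, 0, 0, 0, 0, 0, 0, 0], "dz": [0, 0, 0, 0, 0, 0, 0, 0, 0, 0, 0, 0, 0, 0, 0, 0, 0, 0, 0, 0], "twist": [0.15, 0.15, 0.15, 0.15, 0.15, 0.15, 0.15, 0.15, 0.15, 0.15, 0.15, 0.15, 0.15, 0.15, 0.15, 0.15, 0.15, 0.15, 0.15, 0.15]}' > path.dat && python3 -m inch path.dat
python3 rel.py .521 -.264 .12 -26.6
```

```text
t: 1.0
tool_pos: [0.4525, 0.3496, 0.2322]
orientation: [-0.452, -3.108, 0.001]
force: [0.1, 0.3, 0.2]
opening: 0.0601
gripper_force: 0.0
t: 2.4
tool_pos: [0.5229, -0.2651, 0.2322]
orientation: [-0.452, -3.108, -0.0]
force: [0.5, 0.2, 0.3]
opening: 0.0601
gripper_force: 0.0
t: 4.4
tool_pos: [0.523, -0.2632, 0.232]
orientation: [-3.132, 0.241, 0.002]
force: [-0.6, 0.9, 0.2]
opening: 0.06
gripper_force: 0.0
pos [ 0.523  -0.2632  0.232 ] yaw -8.79 tilt [-9.e-04  5.e-04 -1.e+00] F [-0.6  0.9  0.2] M [0.05 0.09 0.01] t 4.4 q6 1.17
d [-0.0017  0.0012  0.112 ] turn 0.31089002071991967
```

```bash
echo '{"jaw": [0.06, 0.06, 0.06, 0.06, 0.06, 0.06], "dx": [-0.0017, 0, 0, 0, 0, 0], "dy": [0.0012, 0, 0, 0, 0, 0], "dz": [0.03, 0.04, 0.04, 0.03, 0.01, 0], "twist": [0.15, 0.15, 0.011, 0, 0, 0]}' > path.dat && python3 -m inch path.dat 
python3 rel.py .521 -.264 .035 -26.6; python3 - <<'E'
from h import *
c=cap('side'); cv2.imwrite('pics/side1.png',cv2.resize(c['image'][180:300,270:430,::-1],(800,600),interpolation=cv2.INTER_CUBIC))
E
```

```text
t: 5.0
tool_pos: [0.52, -0.2634, 0.0807]
orientation: [-3.058, 0.713, 0.006]
force: [-0.4, 0.5, 0.5]
opening: 0.06
gripper_force: 0.0
pos [ 0.52   -0.2634  0.0807] yaw -26.25 tilt [-0.0035  0.0022 -1.    ] F [-0.4  0.5  0.5] M [0.04 0.17 0.05] t 5.0 q6 1.47
d [0.0013 0.0001 0.0457] turn 0.006078208650724726
```

View pics/side1.png

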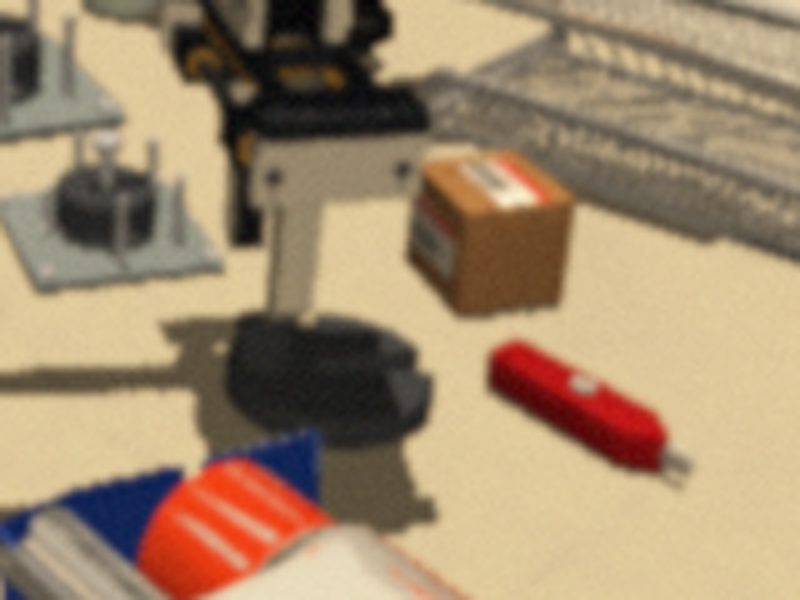

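The side crop shows the near finger at (290,260), over the near side of the lug, and nothing else close by. I'll descend and close.

```bash
echo '{"jaw": [0.06, 0.06, 0.06, 0.06], "dx": [0.0013, 0, 0, 0], "dy": [0, 0, 0, 0], "dz": [0.02, 0.02, 0.006, 0], "twist": [0.006, 0, 0, 0]}' > path.dat && python3 -m inch path.dat 
echo '{"jaw": [0.0, 0.0, 0.0, 0.0, 0.0, 0.0, 0.0, 0.0, 0.0, 0.0], "dx": [0, 0, 0, 0, 0, 0, 0, 0, 0, 0], "dy": [0, 0, 0, 0, 0, 0, 0, 0, 0, 0], "dz": [0, 0, 0, 0, 0, 0, 0, 0, 0, 0], "twist": [0, 0, 0, 0, 0, 0, 0, 0, 0, 0]}' > path.dat && python3 -m inch path.dat 20
python3 rel.py .521 -.264 .035 -26.6
```

```text
t: 5.45
tool_pos: [0.5229, -0.2651, 0.0375]
orientation: [3.057, -0.722, 0.001]
force: [-0.9, -0.4, 1.3]
opening: 0.06
gripper_force: 0.0
t: 6.45
tool_pos: [0.5227, -0.2646, 0.0367]
orientation: [-3.057, 0.722, -0.0]
force: [0.5, 3.9, 2.0]
opening: 0.0121
gripper_force: 20.0
pos [ 0.5227 -0.2646  0.0367] yaw -26.59 tilt [ 1.e-04  3.e-04 -1.e+00] F [0.5 3.9 2. ] M [0.63 0.11 0.05] t 6.45 q6 1.48
d [-0.0018  0.0002  0.0017] turn 0.0001993531511752522
```

```bash
echo '{"jaw": [0.0, 0.0, 0.0, 0, 0, 0, 0, 0, 0], "dx": [0, 0, 0, 0, 0, 0, 0, 0, 0], "dy": [0, 0, 0, 0, 0, 0, 0, 0, 0], "dz": [0, 0, -0.01, -0.03, -0.04, -0.04, -0.02, 0, 0], "twist": [0, 0, 0, 0, 0, 0, 0, 0, 0]}' > path.dat && python3 -m inch path.dat 60
python3 - <<'E'
import numpy as np
a=np.radians(-14.69); ux=np.array([np.cos(a),np.sin(a)]); o=np.array([.60997,.11075])
print('pre tcp (axis 95mm before stem):',o-ux*(.095+.0312))
E
python3 rel.py .488 .143 .175 -14.69
```

```text
t: 7.35
tool_pos: [0.5221, -0.265, 0.1759]
orientation: [3.057, -0.723, -0.001]
force: [0.4, 0.4, -6.6]
opening: 0.0119
gripper_force: 60.0
pre tcp (axis 95mm before stem): [0.48789522 0.14275295]
pos [ 0.5221 -0.265   0.1759] yaw -26.61 tilt [-7.e-04 -1.e-04 -1.e+00] F [ 0.4  0.4 -6.6] M [ 0.09  0.26 -0.01] t 7.35 q6 1.48
d [-0.2132 -0.3495  0.0009] turn -0.20811402005931923
```

```bash
echo '{"jaw": [0, 0, 0, 0, 0, 0, 0, 0, 0, 0, 0, 0, 0, 0, 0, 0, 0], "dx": [-0.0107, -0.0178, -0.0178, -0.0178, -0.0178, -0.0178, -0.0178, -0.0178, -0.0178, -0.0178, -0.0178, -0.0178, -0.0067, 0, 0, 0, 0], "dy": [-0.0175, -0.0291, -0.0291, -0.0291, -0.0291, -0.0291, -0.0291, -0.0291, -0.0291, -0.0291, -0.0291, -0.0291, -0.0109, 0, 0, 0, 0], "dz": [0, 0, 0, 0, 0, 0, 0, 0, 0, 0, 0, 0, 0, 0, 0, 0, 0], "twist": [0, 0, 0, 0, 0, 0, 0, 0, 0, 0, 0, 0, 0, -0.1, -0.1, -0.008, 0]}' > path.dat && python3 -m inch path.dat
python3 rel.py .488 .1428 .0957 -14.69
cat > lk.py <<'E'
import sys
from fit import *
a,b=cap('top'),cap('side'); s=sensors.read_state()
T=cv2.resize(a['image'][110:230,160:266,::-1],(398,450),interpolation=cv2.INTER_CUBIC)
S=cv2.resize(b['image'][140:230,220:300,::-1],(400,450),interpolation=cv2.INTER_CUBIC)
cv2.imwrite(f'pics/{sys.argv[1]}.png',np.hstack([T,S]))
E
python3 lk.py pre
```

```text
t: 9.05
tool_pos: [0.4872, 0.1416, 0.1751]
orientation: [3.114, -0.406, -0.004]
force: [0.3, -0.1, -3.2]
opening: 0.0119
gripper_force: 60.0
pos [0.4872 0.1416 0.1751] yaw -14.85 tilt [-2.5e-03 -8.0e-04 -1.0e+00] F [ 0.3 -0.1 -3.2] M [ 0.01  0.26 -0.01] t 9.05 q6 2.01
d [ 0.0007 -0.0015  0.0794] turn -0.0027290386333338468
```

View pics/pre.png

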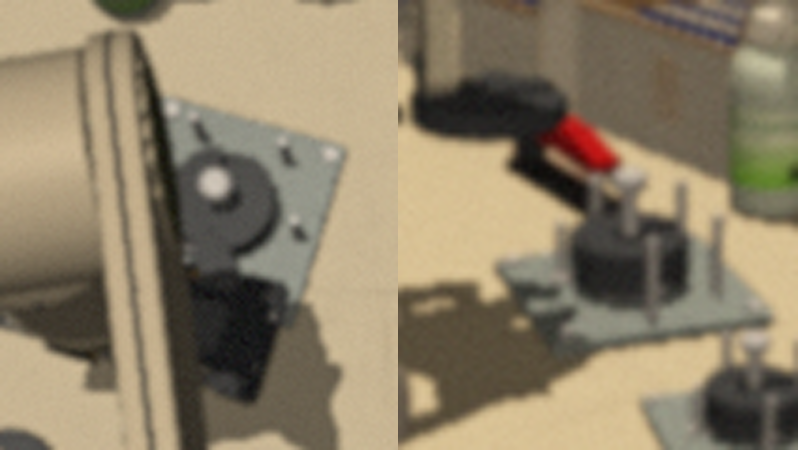

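The weight is held level in front of the carrier's open side (side crop: disc at (490,105), cap at (628,172)). I'll descend to insertion height and advance.

```bash
echo '{"jaw": [0, 0, 0, 0, 0, 0], "dx": [0.0007, 0, 0, 0, 0, 0], "dy": [-0.0015, 0, 0, 0, 0, 0], "dz": [0.03, 0.03, 0.015, 0.0045, 0, 0], "twist": [-0.003, 0, 0, 0, 0, 0]}' > path.dat && python3 -m inch path.dat
python3 rel.py .488 .1428 .0957 -14.69
echo '{"jaw": [0, 0, 0, 0, 0], "dx": [0.015, 0.02, 0.015, 0, 0], "dy": [0, 0, 0, 0, 0], "dz": [0, 0, 0, 0, 0], "twist": [0, 0, 0, 0, 0]}' > path.dat && python3 -m inch path.dat
python3 rel.py .6097 .1107 .0957 -14.69
```

```text
t: 9.75
tool_pos: [0.4901, 0.1436, 0.0986]
orientation: [-3.116, 0.397, -0.003]
force: [0.2, 0.6, -3.8]
opening: 0.0117
gripper_force: 60.0
pos [0.4901 0.1436 0.0986] yaw -14.53 tilt [ 2.1e-03  4.0e-04 -1.0e+00] F [ 0.2  0.6 -3.8] M [0.09 0.24 0.  ] t 9.75 q6 2.01
d [-0.0018  0.0013  0.0029] turn 0.0028147157063669326
t: 10.25
tool_pos: [0.5379, 0.1311, 0.0981]
orientation: [-3.116, 0.397, -0.002]
force: [-0.1, -0.5, -2.9]
opening: 0.0117
gripper_force: 60.0
pos [0.5379 0.1311 0.0981] yaw -14.54 tilt [ 1.1e-03  3.0e-04 -1.0e+00] F [-0.1 -0.5 -2.9] M [0.07 0.25 0.03] t 10.25 q6 1.97
d [0.0746 0.0017 0.0025] turn 0.0026526125838484127
```

```bash
echo '{"jaw": [0, 0, 0, 0, 0, 0], "dx": [0, 0.01, 0.01, 0.01, 0, 0], "dy": [0.0016, 0, 0, 0, 0, 0], "dz": [0.0025, 0, 0, 0, 0, 0], "twist": [0.0027, 0, 0, 0, 0, 0]}' > path.dat && python3 -m inch path.dat
python3 rel.py .6097 .1107 .0957 -14.69
echo '{"jaw": [0, 0, 0, 0], "dx": [0.003, 0.003, 0, 0], "dy": [0, 0, 0, 0], "dz": [0, 0, 0, 0], "twist": [0, 0, 0, 0]}' > path.dat && python3 -m inch path.dat
python3 rel.py .6097 .1107 .0957 -14.69
```

```text
t: 10.85
tool_pos: [0.5669, 0.1219, 0.0949]
orientation: [-3.115, 0.401, -0.002]
force: [2.5, 1.9, -3.6]
opening: 0.0117
gripper_force: 60.0
pos [0.5669 0.1219 0.0949] yaw -14.68 tilt [ 1.1e-03  3.0e-04 -1.0e+00] F [ 2.5  1.9 -3.6] M [ 0.48 -0.1   0.14] t 10.85 q6 1.95
d [ 0.0442 -0.     -0.0008] turn 0.00012029065803043082
t: 11.25
tool_pos: [0.5718, 0.1205, 0.0945]
orientation: [-3.116, 0.401, -0.0]
force: [1.8, 4.1, -5.4]
opening: 0.0112
gripper_force: 60.0
pos [0.5718 0.1205 0.0945] yaw -14.66 tilt [ 0.e+00  2.e-04 -1.e+00] F [ 1.8  4.1 -5.4] M [0.8  0.04 0.16] t 11.25 q6 1.95
d [ 0.0391 -0.0001 -0.0012] turn 0.0005909828550381135
```

```bash
echo '{"jaw": [0, 0, 0], "dx": [0, 0, 0], "dy": [-0.001, 0, 0], "dz": [0, 0, 0], "twist": [0, 0, 0]}' > path.dat && python3 -m inch path.dat
python3 rel.py .6097 .1107 .0957 -14.69
echo '{"jaw": [0, 0, 0, 0], "dx": [0.003, 0.002, 0, 0], "dy": [0, 0, 0, 0], "dz": [0, 0, 0, 0], "twist": [0, 0, 0, 0]}' > path.dat && python3 -m inch path.dat
python3 rel.py .6097 .1107 .0957 -14.69
```

```text
t: 11.55
tool_pos: [0.572, 0.1209, 0.0947]
orientation: [3.115, -0.401, 0.0]
force: [0.4, 0.4, -3.7]
opening: 0.0113
gripper_force: 60.0
pos [0.572  0.1209 0.0947] yaw -14.67 tilt [-1.e-04 -6.e-04 -1.e+00] F [ 0.4  0.4 -3.7] M [ 0.04  0.24 -0.01] t 11.55 q6 1.95
d [ 0.039   0.0003 -0.001 ] turn 0.0002756480671233241
t: 11.95
tool_pos: [0.577, 0.1199, 0.0946]
orientation: [3.116, -0.401, 0.0]
force: [-0.9, 0.0, -3.2]
opening: 0.0115
gripper_force: 60.0
pos [0.577  0.1199 0.0946] yaw -14.67 tilt [-0. -0. -1.] F [-0.9  0.  -3.2] M [0.   0.25 0.  ] t 11.95 q6 1.94
d [ 0.0339  0.0007 -0.0011] turn 0.00034390880065116036
```

```bash
echo '{"jaw": [0, 0, 0, 0], "dx": [0.001, 0.001, 0, 0], "dy": [-0.0008, 0, 0, 0], "dz": [0, 0, 0, 0], "twist": [0, 0, 0, 0]}' > path.dat && python3 -m inch path.dat
python3 rel.py .6097 .1107 .0957 -14.69
echo '{"jaw": [0, 0, 0, 0], "dx": [0.001, 0.001, 0, 0], "dy": [0, 0, 0, 0], "dz": [0, 0, 0, 0], "twist": [0, 0, 0, 0]}' > path.dat && python3 -m inch path.dat
python3 rel.py .6097 .1107 .0957 -14.69
```

```text
t: 12.35
tool_pos: [0.5791, 0.1203, 0.0946]
orientation: [3.116, -0.401, -0.0]
force: [0.5, 0.5, -4.0]
opening: 0.0115
gripper_force: 60.0
pos [0.5791 0.1203 0.0946] yaw -14.66 tilt [-0. -0. -1.] F [ 0.5  0.5 -4. ] M [ 0.06  0.25 -0.07] t 12.35 q6 1.94
d [ 0.0321  0.0016 -0.0011] turn 0.0005457348675323992
t: 12.75
tool_pos: [0.5803, 0.12, 0.0944]
orientation: [3.116, -0.401, -0.003]
force: [-6.4, 1.0, -0.4]
opening: 0.0116
gripper_force: 60.0
pos [0.5803 0.12   0.0944] yaw -14.65 tilt [-1.7e-03  2.0e-04 -1.0e+00] F [-6.4  1.  -0.4] M [ 0.31  1.23 -0.02] t 12.75 q6 1.94
d [ 0.0308  0.0016 -0.0013] turn 0.0006346740349498781
```

```bash
echo '{"jaw": [0, 0, 0, 0, 0], "dx": [-0.001, 0.00015, 0.00015, 0, 0], "dy": [0, 0.0031, 0.0031, 0, 0], "dz": [0, 0, 0, 0, 0], "twist": [0, -0.1, -0.1, 0, 0]}' > path.dat && python3 -m inch path.dat
python3 rel.py .6097 .1107 .0957 -14.69
echo '{"jaw": [0, 0, 0, 0], "dx": [0.00015, 0.00015, 0, 0], "dy": [0.0031, 0.0031, 0, 0], "dz": [0, 0, 0, 0], "twist": [-0.1, -0.1, 0, 0]}' > path.dat && python3 -m inch path.dat
python3 rel.py .6097 .1107 .0957 -14.69
```

```text
t: 13.25
tool_pos: [0.5792, 0.1138, 0.0946]
orientation: [3.14, -0.093, 0.0]
force: [-1.8, -0.4, -4.5]
opening: 0.0116
gripper_force: 60.0
pos [0.5792 0.1138 0.0946] yaw -3.38 tilt [ 3.e-04 -1.e-04 -1.e+00] F [-1.8 -0.4 -4.5] M [-0.07  0.44  0.02] t 13.25 q6 1.74
d [ 0.0307  0.0013 -0.0011] turn 0.19740347594596264
t: 13.65
tool_pos: [0.5795, 0.1077, 0.0947]
orientation: [3.134, 0.219, 0.001]
force: [-1.4, -0.6, -4.1]
opening: 0.0119
gripper_force: 60.0
pos [0.5795 0.1077 0.0947] yaw 8.0 tilt [ 3.e-04 -2.e-04 -1.e+00] F [-1.4 -0.6 -4.1] M [-0.08  0.44 -0.04] t 13.65 q6 1.53
d [ 0.0303  0.0013 -0.001 ] turn 0.3960559159126258
```

```bash
echo '{"jaw": [0, 0, 0, 0, 0], "dx": [-0.0003, 0.00015, 0.00015, 0, 0], "dy": [0.0031, 0.0031, 0.0031, 0, 0], "dz": [0, 0, 0, 0, 0], "twist": [-0.1, -0.1, -0.1, 0, 0]}' > path.dat && python3 -m inch path.dat
python3 rel.py .6097 .1107 .0957 -14.69
echo '{"jaw": [0, 0, 0, 0], "dx": [0.00015, 0.00015, 0, 0], "dy": [0.0031, 0.0031, 0, 0], "dz": [0, 0, 0, 0], "twist": [-0.1, -0.1, 0, 0]}' > path.dat && python3 -m inch path.dat
python3 rel.py .6097 .1107 .0957 -14.69
```

```text
t: 14.15
tool_pos: [0.5817, 0.0989, 0.0948]
orientation: [3.066, 0.684, 0.001]
force: [-0.6, 0.3, -3.7]
opening: 0.0113
gripper_force: 60.0
pos [0.5817 0.0989 0.0948] yaw 25.16 tilt [ 4.e-04  0.e+00 -1.e+00] F [-0.6  0.3 -3.7] M [-0.07  0.2  -0.04] t 14.15 q6 1.21
d [ 0.0303  0.0012 -0.0009] turn 0.6955487354905285
t: 14.55
tool_pos: [0.5848, 0.0936, 0.0947]
orientation: [-2.983, -0.987, -0.0]
force: [0.6, 0.1, -2.9]
opening: 0.0115
gripper_force: 60.0
pos [0.5848 0.0936 0.0947] yaw 36.61 tilt [ 1.e-04  1.e-04 -1.e+00] F [ 0.6  0.1 -2.9] M [-0.15  0.21 -0.03] t 14.55 q6 1.0
d [ 0.0302  0.0012 -0.001 ] turn 0.8954107054492288
```

```bash
echo '{"jaw": [0, 0, 0, 0], "dx": [0, 0, 0, 0], "dy": [0, 0, 0, 0], "dz": [0.0015, 0.001, 0, 0], "twist": [0, 0, 0, 0]}' > path.dat && python3 -m inch path.dat
python3 rel.py .6097 .1107 .0957 -14.69
echo '{"jaw": [0, 0, 0], "dx": [0, 0, 0], "dy": [0, 0, 0], "dz": [0.001, 0, 0], "twist": [0, 0, 0]}' > path.dat && python3 -m inch path.dat
python3 rel.py .6097 .1107 .0957 -14.69
```

```text
t: 14.95
tool_pos: [0.5846, 0.0935, 0.092]
orientation: [-2.98, -0.993, 0.0]
force: [-0.1, -1.3, -3.9]
opening: 0.0112
gripper_force: 60.0
pos [0.5846 0.0935 0.092 ] yaw 36.87 tilt [-2.e-04 -0.e+00 -1.e+00] F [-0.1 -1.3 -3.9] M [-0.08  0.2  -0.  ] t 14.95 q6 1.0
d [ 0.0304  0.0013 -0.0037] turn 0.8998725969438777
t: 15.25
tool_pos: [0.5847, 0.0935, 0.0911]
orientation: [-2.98, -0.994, 0.0]
force: [0.4, 0.3, -4.1]
opening: 0.0113
gripper_force: 60.0
pos [0.5847 0.0935 0.0911] yaw 36.89 tilt [-1.e-04 -0.e+00 -1.e+00] F [ 0.4  0.3 -4.1] M [-0.12  0.24 -0.03] t 15.25 q6 1.0
d [ 0.0303  0.0012 -0.0046] turn 0.9003067344280788
```

```bash
echo '{"jaw": [0, 0, 0], "dx": [0, 0, 0], "dy": [0, 0, 0], "dz": [0.0007, 0, 0], "twist": [0, 0, 0]}' > path.dat && python3 -m inch path.dat
python3 rel.py .6097 .1107 .0957 -14.69
echo '{"jaw": [0, 0, 0], "dx": [0, 0, 0], "dy": [0, 0, 0], "dz": [0.0007, 0, 0], "twist": [0, 0, 0]}' > path.dat && python3 -m inch path.dat
python3 rel.py .6097 .1107 .0957 -14.69
```

```text
t: 15.55
tool_pos: [0.5849, 0.0934, 0.0907]
orientation: [2.98, 0.994, 0.0]
force: [0.3, -1.1, -2.1]
opening: 0.0115
gripper_force: 60.0
pos [0.5849 0.0934 0.0907] yaw 36.9 tilt [ 3.e-04 -0.e+00 -1.e+00] F [ 0.3 -1.1 -2.1] M [-0.12  0.27 -0.01] t 15.55 q6 1.0
d [ 0.0302  0.0011 -0.005 ] turn 0.9003978399944614
t: 15.85
tool_pos: [0.5851, 0.0934, 0.0903]
orientation: [2.98, 0.994, 0.001]
force: [-1.1, -1.5, 3.7]
opening: 0.0114
gripper_force: 60.0
pos [0.5851 0.0934 0.0903] yaw 36.9 tilt [ 8.e-04  0.e+00 -1.e+00] F [-1.1 -1.5  3.7] M [-0.07  0.66  0.07] t 15.85 q6 1.0
d [ 0.03    0.001  -0.0053] turn 0.9004705070627517
```

It's riding on the pin top as expected: underside ~54 mm, about 7 N. I'll ease off slightly and turn in small steps.

```bash
echo '{"jaw": [0, 0, 0], "dx": [0, 0, 0], "dy": [0.00124, 0.00124, 0], "dz": [-0.0003, 0, 0], "twist": [-0.04, -0.04, 0]}' > path.dat && python3 -m inch path.dat
python3 rel.py .6097 .1107 .0957 -14.69
echo '{"jaw": [0, 0, 0], "dx": [0, 0, 0], "dy": [0.00124, 0, 0], "dz": [0, 0, 0], "twist": [-0.04, 0, 0]}' > path.dat && python3 -m inch path.dat
python3 rel.py .6097 .1107 .0957 -14.69
```

```text
t: 16.15
tool_pos: [0.5866, 0.0918, 0.0903]
orientation: [-2.937, -1.113, -0.001]
force: [-0.6, 1.1, 2.2]
opening: 0.0114
gripper_force: 60.0
pos [0.5866 0.0918 0.0903] yaw 41.52 tilt [ 7.e-04  6.e-04 -1.e+00] F [-0.6  1.1  2.2] M [0.35 0.43 0.03] t 16.15 q6 0.91
d [ 0.0298  0.0011 -0.0053] turn 0.9810037958990767
t: 16.45
tool_pos: [0.5873, 0.0908, 0.0903]
orientation: [-2.916, -1.169, -0.001]
force: [-0.6, 1.6, 1.7]
opening: 0.0116
gripper_force: 60.0
pos [0.5873 0.0908 0.0903] yaw 43.69 tilt [ 6.e-04  3.e-04 -1.e+00] F [-0.6  1.6  1.7] M [ 0.43  0.36 -0.01] t 16.45 q6 0.88
d [ 0.0299  0.0011 -0.0054] turn 1.0188412758748777
```

```bash
for i in 1; do :; done
echo '{"jaw": [0, 0, 0], "dx": [0, 0, 0], "dy": [0.00093, 0, 0], "dz": [0, 0, 0], "twist": [-0.03, 0, 0]}' > path.dat && python3 -m inch path.dat
echo '{"jaw": [0, 0, 0], "dx": [0, 0, 0], "dy": [0.00093, 0, 0], "dz": [0, 0, 0], "twist": [-0.03, 0, 0]}' > path.dat && python3 -m inch path.dat
echo '{"jaw": [0, 0, 0], "dx": [0, 0, 0], "dy": [0.00093, 0, 0], "dz": [0, 0, 0], "twist": [-0.03, 0, 0]}' > path.dat && python3 -m inch path.dat
python3 rel.py .6097 .1107 .0957 -14.69
```

```text
t: 16.75
tool_pos: [0.588, 0.0901, 0.0902]
orientation: [2.898, 1.213, 0.001]
force: [0.7, 1.8, 2.2]
opening: 0.0121
gripper_force: 60.0
t: 17.05
tool_pos: [0.5884, 0.0892, 0.09]
orientation: [2.879, 1.256, 0.0]
force: [1.1, 1.3, 1.1]
opening: 0.0114
gripper_force: 60.0
t: 17.35
tool_pos: [0.5882, 0.0883, 0.089]
orientation: [-2.86, -1.299, 0.003]
force: [0.1, -0.5, -3.5]
opening: 0.0115
gripper_force: 60.0
pos [0.5882 0.0883 0.089 ] yaw 48.86 tilt [-2.1e-03 -6.0e-04 -1.0e+00] F [ 0.1 -0.5 -3.5] M [-0.14  0.13  0.02] t 17.35 q6 0.78
d [ 0.031   0.0015 -0.0067] turn 1.1090740891340367
```

The load fell away at 63.5°, which is where vision put the pin. I'll go slightly further to centre the notch, then lower gently.

```bash

echo '{"jaw": [0, 0, 0, 0], "dx": [0, 0, 0, 0], "dy": [0.0006, 0, 0, 0], "dz": [0, 0.001, 0, 0], "twist": [-0.02, 0, 0, 0]}' > path.dat && python3 -m inch path.dat
echo '{"jaw": [0, 0, 0], "dx": [0, 0, 0], "dy": [0, 0, 0], "dz": [0.001, 0, 0], "twist": [0, 0, 0]}' > path.dat && python3 -m inch path.dat
python3 rel.py .6097 .1107 .0957 -14.69
```

```text
t: 17.75
tool_pos: [0.5894, 0.0882, 0.0889]
orientation: [-2.846, -1.329, 0.0]
force: [0.2, 0.3, -3.5]
opening: 0.0118
gripper_force: 60.0
t: 18.05
tool_pos: [0.5895, 0.0883, 0.088]
orientation: [-2.846, -1.33, 0.0]
force: [-0.7, -1.7, -3.5]
opening: 0.0112
gripper_force: 60.0
pos [0.5895 0.0883 0.088 ] yaw 50.08 tilt [-1.e-04 -0.e+00 -1.e+00] F [-0.7 -1.7 -3.5] M [-0.14  0.2  -0.04] t 18.05 q6 0.76
d [ 0.0302  0.0011 -0.0077] turn 1.1304623492806827
```

```bash

echo '{"jaw": [0, 0, 0, 0], "dx": [0, 0, 0, 0], "dy": [0, 0, 0, 0], "dz": [0.001, 0.001, 0, 0], "twist": [0, 0, 0, 0]}' > path.dat && python3 -m inch path.dat
echo '{"jaw": [0, 0, 0], "dx": [0, 0, 0], "dy": [0, 0, 0], "dz": [0.0007, 0, 0], "twist": [0, 0, 0]}' > path.dat && python3 -m inch path.dat
python3 rel.py .6097 .1107 .0957 -14.69
```

```text
t: 18.45
tool_pos: [0.5895, 0.0882, 0.086]
orientation: [-2.846, -1.33, 0.0]
force: [-0.3, -0.1, -3.4]
opening: 0.0118
gripper_force: 60.0
t: 18.75
tool_pos: [0.5895, 0.0882, 0.0853]
orientation: [-2.846, -1.33, 0.0]
force: [-0.2, -0.8, -4.0]
opening: 0.0117
gripper_force: 60.0
pos [0.5895 0.0882 0.0853] yaw 50.08 tilt [-0. -0. -1.] F [-0.2 -0.8 -4. ] M [-0.14  0.21 -0.03] t 18.75 q6 0.76
d [ 0.0302  0.001  -0.0104] turn 1.130480028804954
```

```bash

echo '{"jaw": [0, 0, 0], "dx": [0, 0, 0], "dy": [0, 0, 0], "dz": [0.0006, 0, 0], "twist": [0, 0, 0]}' > path.dat && python3 -m inch path.dat
echo '{"jaw": [0, 0, 0], "dx": [0, 0, 0], "dy": [0, 0, 0], "dz": [0.0004, 0, 0], "twist": [0, 0, 0]}' > path.dat && python3 -m inch path.dat
python3 rel.py .6097 .1107 .0957 -14.69
```

```text
t: 19.05
tool_pos: [0.5896, 0.0883, 0.0848]
orientation: [2.846, 1.33, 0.0]
force: [-0.0, 1.0, -2.5]
opening: 0.0118
gripper_force: 60.0
t: 19.35
tool_pos: [0.5897, 0.0882, 0.0847]
orientation: [2.846, 1.33, 0.0]
force: [-2.2, -0.2, 1.0]
opening: 0.0115
gripper_force: 60.0
pos [0.5897 0.0882 0.0847] yaw 50.08 tilt [ 3.e-04 -0.e+00 -1.e+00] F [-2.2 -0.2  1. ] M [-0.1   0.55 -0.01] t 19.35 q6 0.76
d [ 0.0301  0.0009 -0.0109] turn 1.1305059591960056
```

Seated: underside at 48 mm with about 4.5 N of contact. Now I'll release and rise straight up.

```bash

echo '{"jaw": [0, 0.014, 0.018, 0.03, 0.035, 0.035, 0.035], "dx": [0, 0, 0, 0, 0, 0, 0], "dy": [0, 0, 0, 0, 0, 0, 0], "dz": [-0.0003, 0, 0, 0, 0, 0, 0], "twist": [0, 0, 0, 0, 0, 0, 0]}' > path.dat && python3 -m inch path.dat 10
echo '{"jaw": [0.035, 0.035, 0.035, 0.035, 0.035, 0.035], "dx": [0, 0, 0, 0, 0, 0], "dy": [0, 0, 0, 0, 0, 0], "dz": [-0.01, -0.02, -0.04, -0.05, -0.03, 0], "twist": [0, 0, 0, 0, 0, 0]}' > path.dat && python3 -m inch path.dat
python3 rel.py .4 -.1 .23 50
```

```text
t: 20.05
tool_pos: [0.5896, 0.0882, 0.0847]
orientation: [2.846, 1.33, 0.0]
force: [0.3, -0.5, 0.4]
opening: 0.0348
gripper_force: 0.0
t: 20.65
tool_pos: [0.5927, 0.0885, 0.2426]
orientation: [2.842, 1.328, 0.017]
force: [1.3, 0.7, 0.8]
opening: 0.0351
gripper_force: 0.0
pos [0.5927 0.0885 0.2426] yaw 50.09 tilt [ 1.130e-02  7.000e-04 -9.999e-01] F [1.3 0.7 0.8] M [-0.07  0.14  0.01] t 20.65 q6 0.76
d [-0.2683 -0.027   0.0102] turn 0.0015469626200315112
```

```bash

echo '{"jaw": [0.035, 0.035, 0.035, 0.035, 0.035, 0.035, 0.035, 0.035, 0.035], "dx": [-0.03, -0.04, -0.04, -0.04, -0.04, -0.04, -0.03, 0, 0], "dy": [-0.003, -0.004, -0.004, -0.004, -0.004, -0.004, -0.003, 0, 0], "dz": [0, 0, 0, 0, 0, 0, 0, 0, 0], "twist": [0, 0, 0, 0, 0, 0, 0, 0, 0]}' > path.dat && python3 -m inch path.dat
python3 lk.py end
```

```text
t: 21.55
tool_pos: [0.4026, -0.0948, 0.2347]
orientation: [2.847, 1.327, 0.001]
force: [0.4, -0.4, -0.3]
opening: 0.0349
gripper_force: 0.0
```

View pics/end.png

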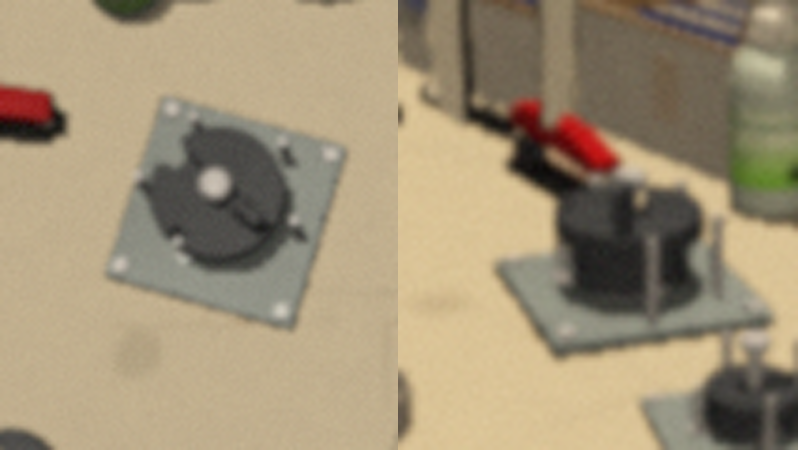

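The pictures show the weight flat on the stack. The slot mouth is up-left at (170,165), the lug is at (250,215), and the notch sits over the pin at (178,243). Nothing else has moved and the gripper is clear.

```bash
python3 -c "
from plant import robot; print(robot.close_job())"
```

```text
the job is handed in; nothing more can be done
None
```

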